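Set the pressing stand on a re-glued carving and lock its knob past the click

TASK

Two pressing stands hold re-glued carvings, and one of them still has its sprung foot hanging clear of the cork pad: at that stand, turn the wing knob anticlockwise to release the spindle, and slide the spindle down gently until the foot bears on the cork pad and is pushed in by about half its spring travel. Then turn the knob back clockwise, without losing that pressure, until it clicks over its detent and stays locked in line with the arm, and let go. Leave the carvings where they lie, and do not disturb the other stand, which is already set, or anything else on the table.

Things in the scene. Friction and masses are not known exactly. Their poses are not given: they have to be found in the camera images.
- stand: Pressing stand still to be set (foot hangs clear of its carving), fixed: grey base plate 150 x 200 x 12 mm; steel column, 28 mm thick, 210 mm high, at y = +75 mm; grey arm (34 mm wide, z 161 to 207) from it towards -y, ending in a round bushing, 44 mm thick, top z = 212. The upright 16 mm spindle slides in it at x = 0, y = -30 mm. Origin: middle of the plate's underside; z up.
- stand_spindle (a joint): How far the spindle (with knob and foot) has slid down from its highest position, 0 to 0.070 m; starts between 0.003 and 0.03, locked. The foot meets the cork pad at about 0.055. Locked, it gives way only above about 20 N. Released, about 3 N slides it and it stays where left, but a compressed foot spring pushes it back up by 1 to 3 mm if let go unlocked.
- stand_knob (a joint): Turn of the spindle's wing knob, rad, anticlockwise from above: 0 = locked stop (its start), 1.4 = released stop. Spindle free above 1.2, braked more and more below. Detent crest at 0.3: past it towards 0 the knob snaps to the stop at 0 and stays; short of it, it springs back towards released. Needs up to 0.12 N m either way (towards locked most near 0.65).
- stand_knob_grip (a point): Grip point of that knob, on the spindle axis. Black upright wing 46 mm long (the point's x), 13 mm thick (its y), 30 mm tall: from 22 mm below this point to 8 mm above; under it the knob's round steel body, 52 mm across, 18 mm high. z up. Turns with the knob, sinks with the spindle; 323 mm above the table at spindle 0. Locked, the wing is in line with the arm (point x along the stand's +y).
- stand_foot_sole (a point): Middle of the underside of that stand's sprung foot, a dark disc 28 mm across and 12 mm thick with a rubber face. It hangs 24 mm below the lower end cap of the spindle when free and can be pushed 12 mm up towards it. Follows the foot. z up.
- stand_foot (a joint): How far that sprung foot is pushed in, 0 (free) to 0.012 m (bottomed). The spring pushes 2.4 N at the start of its travel and 0.8 N more with each mm: 7 N at half travel, 12 N at the end.
- stand_spindle_cap (a point): Middle of the lower end face of that spindle's end cap (22 mm across), from which the foot's stem comes out; 24 mm above the foot's sole when the foot is free, 18 mm when it is half pushed in. z up.
- carving: The carved piece lying loose on that stand, under the foot: a sawn lime-wood block 130 x 94 mm with painted folds of drapery, about 0.6 kg, and on its middle a re-glued gilt chip under a square cork pad. Origin: middle of its underside, 15 mm above the table, where the stand's cork mat lies.
- carving_pad (a point): Middle of the top of the square cork pad (40 x 40 mm) on that carving, 58 mm above the carving's origin and 73 mm above the table. The foot lands on it within 9 mm of its middle.
- other: A second pressing stand of the same make, already set: its spindle is down and locked, its foot bears on its carving, its knob's wing is in line with its arm. Fixed; the same sizes and axes as stand. The highest point of its knob is 271 mm above the table. Not to be touched.
- other_spindle (a joint): Slide of the second stand's spindle, 0 = as it is set, positive down. Must stay.
- other_knob (a joint): Turn of the second stand's knob, 0 = locked. Must stay.
- other_carving: The carved piece under the second stand's foot, 118 x 98 mm, cork pad like the first. Origin: middle of its underside.
- glue: White glue bottle, 32 mm across, 100 mm high, standing between the stands. Origin: middle of its underside. Bystander.
- brush: Brush with a wooden handle, 190 mm long, lying in front of the stands. Bystander.
- spatula: Slim steel tool with a dark wooden handle, 190 mm long, lying in front of the stands. Bystander.
- bowl: White bowl, 90 mm across, 40 mm high. Bystander.
- jar: Glass jar with a white lid, 60 mm across, 85 mm high. Bystander.
- weight: Brass weight with a knob, 48 mm across, 58 mm high. Bystander.
- fragment: Small loose carved fragment, 85 x 35 x 27 mm. Bystander.

How it is judged (in metres and radians):
On the way, in this order (a step that is already met when the one before it is completed fails the run):
1. the wing knob has been turned anticlockwise past its detent and the spindle is released (knob above 1.1 rad) (value of joint stand_knob above 1.1 rad), for 0.1 s.
2. the sprung foot presses on the carving, pushed in by 3 to 9.5 mm (value of joint stand_foot between 0.003 and 0.0095 m and horizontal distance between stand_foot_sole and carving_pad below 0.016 m and z of stand_foot_sole in the frame of carving_pad below 0.002 m), for 0.2 s.
3. the knob has been turned back clockwise past its detent to the locked stop (below 0.1 rad) (value of joint stand_knob below 0.1 rad), for 0.2 s.
At the end, for the whole second after the job is handed in: The knob is locked at its stop (below 0.1 rad), the spindle at rest, its foot on the cork pad (within 16 mm of its middle) and pushed in by 3 to 9.5 mm of its 12 mm; the carving lies at rest within 12 mm of its place and the other stand's knob is still locked (all of step 2 and value of joint each of stand_knob, other_knob below 0.1 rad and velocity of joint stand_spindle between -0.005 and 0.005 m/s and distance of carving from where it was at the start of the episode below 0.012 m and linear speed of carving below 0.01 m/s); the robot touches nothing.
It fails at once if the foot is bottomed against the carving (pushed in by more than 11.5 mm) (value of joint stand_foot above 0.0115 m).
It fails at once if the carving is pushed more than 12 mm from its place (distance of carving from where it was at the start of the episode above 0.012 m).
It fails at once if the other stand is disturbed: its knob turned by more than 0.2 rad, its spindle slid by more than 3 mm or its carving shifted by more than 10 mm (value of joint other_knob above 0.2 rad or value of joint other_spindle above 0.003 m or value of joint other_spindle below -0.003 m or distance of other_carving from where it was at the start of the episode above 0.01 m).
It fails at once if something else on the table is knocked about (moved more than 30 mm) (distance of any of glue, brush, spatula, bowl, jar, weight, fragment from where it was at the start of the episode above 0.03 m).
It also fails if it takes over 45 s, if anything falls off the work surface, if the arm or the gripper's body presses on something with over 40 N, if the wrist force passes 120 N, or if a joint passes its speed limit or range.

ROBOT

A 6-joint arm with a two-finger parallel gripper is mounted at the origin on the work surface. World frame = base frame: x ahead of the robot, y to its left, z up, the work surface at z = 0. Lengths are in mm, angles in rad, forces in N, time in s.
With the tool pointing down it reaches from about 275 to 750 mm from the base axis. Payload 10.2 kg.
Tool frame: the origin (TCP) lies between the finger pads; the fingertips stand 17 mm ahead of it and the grasp point (between the pads) lies 2 mm behind it (tips_ahead is the distance from the TCP to the fingertips, in mm); z points along the fingers, y is the line along which they close (so a half turn about z gives the same grasp; the last joint's range is limited). The gripper opens to 85 mm and grips with 20 to 120 N. Pads are 22 mm wide; open, the fingers measure 114 mm over their backs; the gripper's body (76 mm by 85 mm) begins 54 mm behind the grasp point. The pads swing forward as they close: fully open they stand 13 mm farther back than shut.
Start: joints at [-1.57, 0.313, 1.498, -0, 1.331, -0.223], TCP at [116.503, -511.916, 248.294] pointing down, gripper open.
Joint ranges: [-2.94, 2.94], [-0.97, 2.17], [0.19, 2.56], [-1.23, 4.37], [0.02, 3.11], [-2.88, 2.88]. Speed limits (rad/s): [2.39, 2.39, 3.01, 3.14, 3.14, 3.14].

INTERFACE

Orientations are given as a unit quaternion [w, x, y, z].
In Python, from rig import sense, capture, finish_job, boxes_of, tips_ahead gives the robot as it stands.
- The arm moves only by the tool drive_tool, never from a script. Its argument "commands" is text: rows parted by semicolons, each of 7 numbers parted by spaces: the shift along the world's x, y, z in units of 0.1 m (1.0 is 0.1 m), then the turn, a rotation vector about the world's x, y, z in units of pi/4 rad (1.0 is pi/4 rad), then the opening in per cent of the stroke, from 0 (shut) to 100 (fully open). A call has 1 to 20 rows; each row shifts and turns the commanded pose from where the row before left it; what a row does not reach is not made up. A row lasts 1/12 s, in which the tool goes at most 41.7 mm and 7.16 degrees, less where a joint would pass 70% of its speed; a pose out of reach is approached as far as the arm can. A call with a number of a shift or a turn outside -1 to 1 is refused whole. A call with a gripper value outside its range is refused whole. The fingers move at their own pace and stop on an object; "force" is the grip in N (left out, the last holds). Time passes only in rows, so rows that do not move let the fingers close. It gives the time, the measured TCP pose, the force, the opening and the grip force at its end, in the units of the state.
- sense(): the state, without advancing time (a new reading comes with each control period).
- capture(name): name is "scene" or "top"; returns a dict with "pixels" (420x560x3 uint8, blue, green, red), "fov_y" (degrees; the focal length in pixels is half the picture's height over the tangent of half this angle, whatever the lens; pixels are square), "cx", "cy" (the principal point, pixels), "position" and "attitude" of the camera in the world. Camera axes: x right, y down, z forward; pixel columns grow to the right and rows downward; lengths in mm; the calibration is good to about 2 mm. A picture is of the moment at which its call begins. There is no depth.
- finish_job(): hands the job in; it is judged then, once.
Trained networks look in a picture, given as the dict that the camera call returned (one of the last four; its "shot" number tells which), for a name from the list of things; names that differ only in an ending like _2 or _b are one class to them, and where a whole thing is asked for, a point or a joint stands for the part that bears it (a point fixed in the world has none). Each returns a list of dicts, best first, with "confidence" (0 to 1); they miss things now and then, are a little off and sometimes report something else, mostly with a low value. They report only what shows in the picture. A call takes as long as a camera call.
- boxes_of(picture, name): "position" ([column, row] in pixels, amid what is visible of it).
The state is a dict: "time_s": time; "joints": joint angles; "dq": joint speeds; "tau": joint torques, N m; "eef_pos": TCP position; "ee_rot": TCP orientation; "force": force on the tool from outside, world axes, zero at the start; "wrist_torque": the same for the moment, N m; "grip_width": opening from 0.0 (shut) to 1.0 (fully open); "grip_force": force on a finger pad.
Only numpy, scipy, OpenCV 4.12 (cv2) and the standard library are available. Lean on these libraries where they do the work, as an engineer would, in place of code of your own. Each camera call takes 0.05 s, during which the arm holds its last target. There are 200 camera calls.

## Working session

There is one attempt and no reset: what is moved stays moved. The work goes in short steps, Python scripts to look and compute and a tool call to move; the robot and the scene stay as the last step left them, time stands still between calls to the robot, and variables do not carry over. Pictures are saved under pics/ and viewed, at most 10 in all, crops included, and the job is handed in when it is done.

Besides the shell and the picture viewer there is one more tool, called after "Call:" as name(argument=value, ...), one argument or row to a line, values as JSON. drive_tool: Moves the arm, as the interface text tells. Shifts and turns lie within -1 to 1; 1 stands for 0.1 m of shift or pi/4 rad of turn. Its arguments: {"type":"object","properties":{"commands":{"type":"string"},"force":{"type":"number"}},"required":["commands"]}

```bash
mkdir -p pics; cat > h.py <<'E'
import numpy as np, cv2
from scipy.spatial.transform import Rotation as R
from rig import *
def rot(a):
    a=np.array(a,float)
    return a if a.shape==(3,3) else R.from_quat(np.r_[a[1:],a[0]]).as_matrix()
def cam(p):
    f=210/np.tan(np.radians(p["fov_y"])/2)
    return f,p["cx"],p["cy"],np.array(p["position"]),rot(p["attitude"])
def ray(p,uv):
    f,cx,cy,o,M=cam(p); d=M@np.array([(uv[0]-cx)/f,(uv[1]-cy)/f,1]); return o,d/np.linalg.norm(d)
def onz(p,uv,z):
    o,d=ray(p,uv); return o+d*(z-o[2])/d[2]
def proj(p,X):
    f,cx,cy,o,M=cam(p); c=M.T@(np.array(X)-o); return np.array([cx+f*c[0]/c[2],cy+f*c[1]/c[2]])
def tri(p,a,q,b):
    o1,d1=ray(p,a);o2,d2=ray(q,b)
    t=np.linalg.lstsq(np.c_[d1,-d2],o2-o1,rcond=None)[0]
    x,y=o1+d1*t[0],o2+d2*t[1]; return (x+y)/2,np.linalg.norm(x-y)
E
python3 - <<'E'
from h import *
s=capture("scene");t=capture("top")
for n,p in(("scene",s),("top",t)):
    cv2.imwrite(f"pics/{n}0.png",p["pixels"]);print(n,{k:v for k,v in p.items() if k!="pixels"})
    for k in ["stand","stand_knob_grip","stand_foot_sole","carving_pad","carving","other","other_carving","glue","jar","bowl","weight"]:
        print(k,[(np.round(b["position"]).tolist(),round(b["confidence"],2)) for b in boxes_of(p,k)][:3])
print(sense())
E
```

```text
scene {'fov_y': 57.17392111271259, 'cx': 271.86362381151577, 'cy': 217.11549596860442, 'position': array([1073.57400214, -283.93066172,  931.82416798]), 'attitude': array([-0.30696783,  0.7975763 ,  0.4883392 , -0.17654355]), 'shot': 1}
stand [([216.0, 279.0], 0.91), ([320.0, 257.0], 0.23)]
stand_knob_grip [([175.0, 235.0], 0.74)]
stand_foot_sole [([184.0, 283.0], 0.59)]
carving_pad [([189.0, 305.0], 0.85), ([333.0, 202.0], 0.64)]
carving [([191.0, 304.0], 0.66)]
other [([342.0, 234.0], 0.67), ([413.0, 247.0], 0.38)]
other_carving [([322.0, 256.0], 0.58)]
glue [([275.0, 287.0], 0.81)]
jar [([121.0, 356.0], 0.92), ([175.0, 244.0], 0.6)]
bowl []
weight [([412.0, 246.0], 0.5), ([121.0, 358.0], 0.2)]
top {'fov_y': 43.83107616864673, 'cx': 278.2166679770795, 'cy': 205.57763578340231, 'position': array([ 374.67484428,    2.5879836 , 1480.73771718]), 'attitude': array([-0.03687736,  0.71200089, -0.70002242,  0.04078478]), 'shot': 2}
stand [([335.0, 199.0], 0.86)]
stand_knob_grip [([376.0, 199.0], 0.59)]
stand_foot_sole []
carving_pad [([358.0, 215.0], 0.67), ([375.0, 196.0], 0.51)]
carving 
[... 280 characters left out ...]
.75)]
{'time_s': 1.2, 'joints': array([-1.57040716e+00,  3.12898688e-01,  1.49767857e+00,  2.61920277e-05,
        1.33103026e+00, -2.23388672e-01]), 'dq': array([-0.00157614,  0.00113426,  0.00125612, -0.00110118, -0.00190534,
        0.00163751]), 'tau': array([ 9.64266883e-05, -4.12167799e+01, -2.59899366e+01, -2.40173504e-04,
        4.84031661e-04, -1.28045968e-05]), 'eef_pos': array([ 116.50529216, -511.91785215,  248.30292378]), 'ee_rot': array([-5.96821923e-06,  9.93747310e-01,  1.11652515e-01,  1.34690757e-05]), 'force': array([-0.26393508, -0.81226315,  1.31469785]), 'wrist_torque': array([-0.02214174,  0.04464986, -0.01327805]), 'grip_force': 0.0, 'grip_width': 0.9967410514335994}
```

View pics/scene0.png

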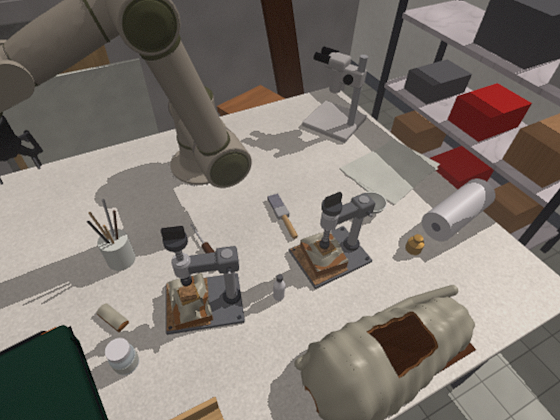

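View pics/top0.png

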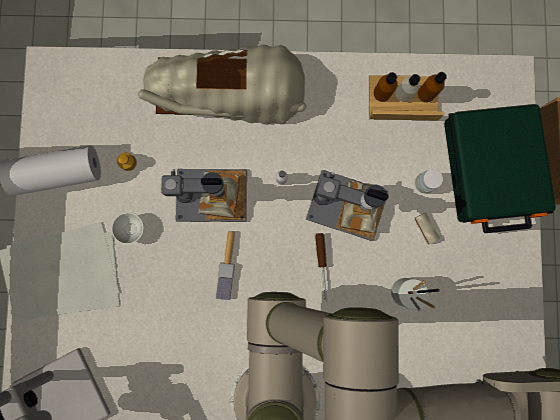

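The stand to set is the one at the left in the scene image: knob at (175,235), foot clear above the pad. In the top view its knob is at (376,197) and its plate centre about (346,205). The other stand is at (210,190) in the top view. Next I enlarge this stand.

```bash
python3 - <<'E'
from h import *
a=cv2.imread("pics/top0.png")[160:250,295:400];b=cv2.imread("pics/scene0.png")[215:335,150:255]
A=cv2.resize(a,None,fx=4,fy=4,interpolation=2);B=cv2.resize(b,None,fx=3.5,fy=3.5,interpolation=2)
c=np.zeros((420,800,3),np.uint8);c[:A.shape[0],:420]=A;c[:420,425:425+B.shape[1]]=B
cv2.imwrite("pics/crop.png",c)
E
```

```text
(no output)
```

View pics/crop.png

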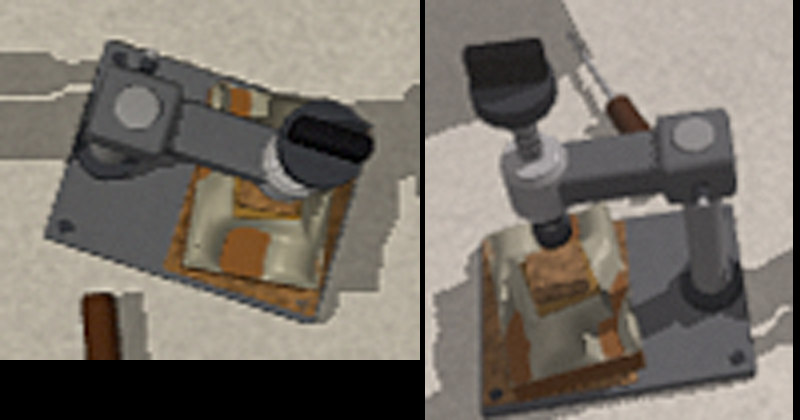

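```bash
cat > fit.py <<'E'
from h import *
from scipy.optimize import least_squares
s=capture("scene");t=capture("top")
T=[((75,100,12),(322.5,170.5)),((-75,100,12),(306.3,219.3)),((-75,-100,12),(374.5,240.5)),((0,75,210),(329.8,186.5))]
S=[((75,100,12),(244.3,321.3)),((75,-100,12),(166.3,332.7)),((-75,100,12),(237.1,274.1)),((0,75,210),(227.1,253))]
def W(v,l):
    c,n=np.cos(v[2]),np.sin(v[2]);return [v[0]+c*l[0]-n*l[1],v[1]+n*l[0]+c*l[1],l[2]]
def res(v):
    r=[]
    for p,L,g in((t,T,(377,194.3)),(s,S,(173.7,234.6))):
        for l,u in L: r+=list(proj(p,W(v,l))-u)
        r+=list(proj(p,W(v,(0,-30,323-v[3]-(-8 if p is t else 7))))-g)
    return r
f=least_squares(res,[500,-100,0,15])
print(np.round(f.x,3),np.round(f.fun,1))
print("axis",W(f.x,(0,-30,0)),tri(t,(377,194.3),s,(173.7,234.6)))
print("pad (top, detector)",onz(t,(358,215),73))
for n,u in (("bowl",(129,229)),("jar",(431,180)),("glue",(281,176))): print(n,onz(t,u,60))
E
python3 fit.py
```

```text
[ 5.42780e+02 -1.97081e+02 -2.93000e-01  1.70270e+01] [-2.  -1.4 -1.6 -0.3 -2.   0.2 -1.7 -0.1  0.2 -0.5 -0.5 -0.4 -1.9  1.3
 -0.6 -1.7 -1.7  0.4 -1.5  0.6]
axis [np.float64(534.1088798825108), np.float64(-225.8007673905978), 0] (array([ 535.25681535, -225.20281939,  301.67297104]), np.float64(5.109077724993559))
pad (top, detector) [ 508.10832035 -220.56874981   73.        ]
bowl [460.37545426 400.76379495  60.        ]
jar [ 609.7634094  -424.19025094   60.        ]
glue [613.61104872 -10.27563108  60.        ]
```

```bash
cat > wing.py <<'E'
from h import *
from scipy.optimize import least_squares
def mask(p,c,th=34):
    g=p["pixels"].max(2); m=(g<th).astype(np.uint8)
    n,l,st,ce=cv2.connectedComponentsWithStats(m)
    k=min((i for i in range(1,n) if st[i,4]>40),key=lambda i:np.hypot(*(ce[i]-c)))
    ys,xs=np.where(l==k); return xs,ys
def stats(xs,ys): return np.array([xs.mean(),ys.mean(),np.sqrt(len(xs)),xs.std(),ys.std(),np.cov(xs,ys)[0,1]/5])
def model(p,v):
    x,y,z,w=v;c,n=np.cos(w),np.sin(w)
    P=[proj(p,[x+c*a-n*b,y+n*a+c*b,z+h]) for a in(-6.5,6.5) for b in(-23,23) for h in(-22,8)]
    H=cv2.convexHull(np.float32(P)); m=np.zeros((420*4,560*4),np.uint8)
    cv2.fillConvexPoly(m,np.round((H+.5)*4*16-8).astype(np.int32),1,shift=4)
    ys,xs=np.where(m); r=stats((xs+.5)/4-.5,(ys+.5)/4-.5); r[2]/=4; r[2]=np.sqrt(len(xs))/4; return r
if __name__=="__main__":
    s=capture("scene");t=capture("top")
    M=[stats(*mask(p,c)) for p,c in((t,(377,194)),(s,(174,234)))]
    for a in M: print(np.round(a,2))
    f=least_squares(lambda v:np.concatenate([(model(p,v)-m)[[0,1]] for p,m in zip((t,s),M)]+[(model(t,v)-M[0])[5:]]),[535,-225,306,-.293],diff_step=1e-3,x_scale=[10,10,10,.1])
    print(np.round(f.x,3),np.round(f.fun,2),np.round(model(t,f.x),2),np.round(model(s,f.x),2))
    for th in (20,28,40): print(th,[np.round(stats(*mask(p,c,th))[:3],1) for p,c in((t,(377,194)),(s,(174,234)))])
E
python3 wing.py; python3 -c "
from rig import tips_ahead
try: print(tips_ahead())
except Exception as e: print(e,tips_ahead)"
```

```text
[377.05 194.2   12.33   5.54   2.68   1.65]
[171.39 235.36   8.19   6.88   2.34  -0.63]
[ 5.35135e+02 -2.27552e+02  3.07324e+02 -2.19000e-01] [-0.09 -0.11 -0.13  0.   -0.22] [376.95 194.09  13.36   6.25   2.62   1.44] [171.26 235.36  18.33   6.74   4.19  -0.9 ]
20 [array([377.4, 194.8,   9.4]), array([ 77.7, 345.2,   9.6])]
28 [array([377.1, 194.3,  12.1]), array([ 87.5, 373.1,  18.9])]
40 [array([377.3, 194. ,  12.8]), array([172.9, 233.3,  15.2])]
'float' object is not callable 17.0
```

Call:
drive_tool(
  commands="0 0 0.4 0 0 0 100;0 0 0.4 0 0 0 100;0 0 0.4 0 0 0 100;0 0 0.4 0 0 0 100",
  force=40,
)

```text
time_s: 1.73
eef_pos: [116.5, -511.4, 410.4]
ee_rot: [0.0, 0.994, 0.112, -0.0]
force: [-0.4, -0.8, -0.3]
grip_width: 1.004
grip_force: 0.0
```

```bash
python3 - <<'E'
from wing import *
s=capture("scene");t=capture("top")
for th in(44,48,52,56,60): print(th,np.round(stats(*mask(s,(174,234),th)),2))
for ths in (44,48,52):
    M=[stats(*mask(p,c,h)) for p,c,h in((t,(377,194),36),(s,(174,234),ths))]
    f=least_squares(lambda v:np.concatenate([(model(p,v)-m)[[0,1]] for p,m in zip((t,s),M)]),[535,-225,306],diff_step=1e-3) if 0 else least_squares(lambda v:np.concatenate([(model(p,np.r_[v,-.285])-m)[[0,1]] for p,m in zip((t,s),M)]),[535,-225,306],diff_step=2e-3)
    print(np.round(f.x,1),np.round(f.fun,2))
E
```

```text
44 [172.81 233.07  16.46   6.29   3.61  -0.55]
48 [172.71 233.2   16.91   6.36   3.75  -0.47]
52 [173.17 236.89  20.25   6.47   6.79   0.46]
56 [173.29 237.12  20.83   6.52   6.81   0.47]
60 [173.42 237.3   21.24   6.55   6.79   0.61]
[ 534.9 -224.7  312.7] [-0.95 -0.26 -0.71  0.1 ]
[ 534.9 -225.   312.8] [-0.8  -0.29 -0.74 -0.01]
[ 536.4 -226.7  303.2] [-0.88 -0.35 -0.98 -0.03]
```

Call:
drive_tool(
  commands="0.2 0.13 0 0 0 0.07 60;0.3 0.2 0 0 0 0.1 60;0.3 0.2 0 0 0 0.1 60;0.3 0.2 0 0 0 0.1 60;0.3 0.2 0 0 0 0.1 60;0.3 0.2 0 0 0 0.1 60;0.3 0.2 0 0 0 0.1 60;0.3 0.2 0 0 0 0.1 60;0.3 0.2 0 0 0 0.1 60;0.3 0.2 0 0 0 0.1 60;0.3 0.2 0 0 0 0.1 60;0.3 0.2 0 0 0 0.1 60;0.3 0.2 0 0 0 0.1 60;0.3 0.2 0 0 0 0.1 60;0.1 0.1 0 0 0 0.08 60;0 0.02 0 0 0 0 60;0 0 0 0 0 0 60",
)

```text
time_s: 3.25
eef_pos: [536.6, -226.4, 407.8]
ee_rot: [-0.0, 0.777, 0.63, -0.0]
force: [0.4, 0.2, -0.0]
grip_width: 0.6
grip_force: 0.0
```

Call:
drive_tool(
  commands="-0.01 0 -0.3 0 0 -0.1 60;0 0 -0.1 0 0 0 60;0 0 0 0 0 0 60",
)

```text
time_s: 3.5
eef_pos: [534.1, -227.6, 365.9]
ee_rot: [-0.002, 0.802, 0.598, -0.001]
force: [0.5, 1.0, 0.4]
grip_width: 0.599
grip_force: 0.0
```

```bash
python3 - <<'E'
from h import *
s=capture("scene");t=capture("top");q=sense();e=q["eef_pos"];print(e,q["ee_rot"])
print(proj(s,e),proj(t,e),proj(s,e+[0,0,-17]))
a=cv2.resize(s["pixels"][185:285,120:220],None,fx=4,fy=4,interpolation=2)
u=proj(t,e).astype(int);b=cv2.resize(t["pixels"][160:260,320:420],None,fx=4,fy=4,interpolation=2)
cv2.imwrite("pics/hov.png",np.hstack([a,b]))
E
```

```text
[ 534.86198269 -227.73584703  369.12460545] [3.66232111e-04 8.01427167e-01 5.98092268e-01 3.59275303e-05]
[165.06914162 213.27477535] [383.11321892 190.06753927] [166.69058115 219.00606695]
```

View pics/hov.png

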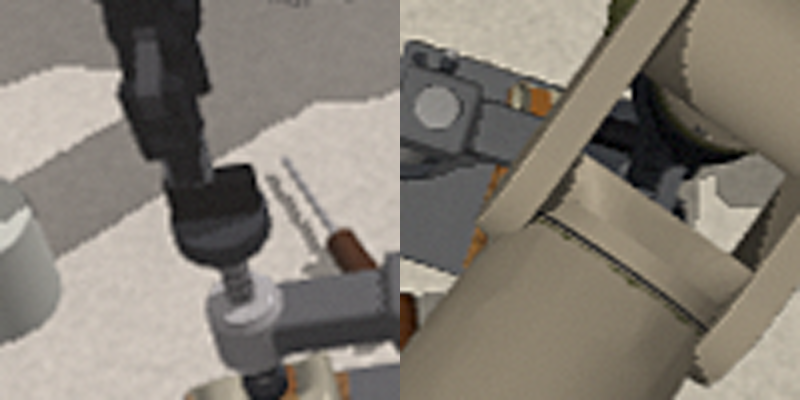

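The scene view shows the open gripper just above the knob, with the near fingertip at about (169,230) and the wing centre at about (173,234). The arm hides the knob in the top view. I check the finger's projection to calibrate the scene camera.

```bash
python3 - <<'E'
from h import *
s=capture("scene");e=sense()["eef_pos"]
ax=np.array([np.cos(-.285),np.sin(-.285),0])
for d in(25.5,32,40):
  for z in(-17,-12): print(d,z,proj(s,e+ax*d+[0,0,z]))
for X in((535,-226,308),(535,-226,304),(535,-222,308)): 
  al=np.array([-ax[1],ax[0],0])
  print(X,[np.round((proj(s,np.array(X)+ax*6.5+al*k+[0,0,h])-[120,185])*4).tolist() for k in(-23,23) for h in(8,-22)], "back top",[np.round((proj(s,np.array(X)-ax*6.5+al*k+[0,0,8])-[120,185])*4).tolist() for k in(-23,23)])
f=[np.round((proj(s,e+ax*d+al*k+[0,0,-12])-[120,185])*4).tolist() for d in(25.5,35) for k in(-11,11)];print(f)
E
```

```text
25.5 -17 [166.91671734 228.6288098 ]
25.5 -12 [166.43579448 226.97328747]
32 -17 [166.97194055 231.17700634]
32 -12 [166.48856459 229.52497098]
40 -17 [167.04077073 234.35307665]
40 -12 [166.55434142 232.70559066]
(535, -226, 308) [[158.0, 197.0], [169.0, 233.0], [249.0, 185.0], [258.0, 221.0]] back top [[157.0, 178.0], [248.0, 166.0]]
(535, -226, 304) [[159.0, 202.0], [171.0, 238.0], [250.0, 190.0], [259.0, 225.0]] back top [[159.0, 183.0], [249.0, 171.0]]
(535, -222, 308) [[165.0, 194.0], [176.0, 230.0], [257.0, 182.0], [265.0, 218.0]] back top [[165.0, 175.0], [255.0, 163.0]]
[[162.0, 171.0], [209.0, 165.0], [163.0, 186.0], [209.0, 180.0]]
```

Call:
drive_tool(
  commands="0.01 0.025 -0.15 0 0 0 60;0 0 -0.15 0 0 0 60;0 0 -0.1 0 0 0 60;0 0 -0.1 0 0 0 60;0 0 -0.08 0 0 0 60;0 0 0 0 0 0 60;0 0 0 0 0 0 60",
)

```text
time_s: 4.23
eef_pos: [536.5, -224.6, 310.6]
ee_rot: [0.0, 0.801, 0.599, 0.0]
force: [0.9, -0.5, -0.2]
grip_width: 0.599
grip_force: 0.0
```

Call:
drive_tool(
  commands="0 0 0 0 0 0 30;0 0 0 0 0 0 20;0 0 0 0 0 0 5;0 0 0 0 0 0 5;0 0 0 0 0 0 5;0 0 0 0 0 0 5;0 0 0 0 0 0 5",
  force=30,
)

```text
time_s: 4.82
eef_pos: [534.0, -223.7, 310.9]
ee_rot: [-0.003, 0.801, 0.599, -0.002]
force: [-19.4, 6.4, 6.7]
grip_width: 0.145
grip_force: 33.2
```

Call:
drive_tool(
  commands="-0.025 0.008 0 0 0 0 5;0 0 0 0 0 0 5;0 0 0 0 0 0 5",
)

```text
time_s: 5.07
eef_pos: [533.4, -223.5, 310.8]
ee_rot: [-0.0, 0.801, 0.599, -0.001]
force: [-7.5, 2.0, 2.4]
grip_width: 0.144
grip_force: 33.2
```

Call:
drive_tool(
  commands="-0.01 0.003 -0.003 0 0 0 5;0 0 0 0 0 0.1 5;0 0 0 0 0 0.1 5;0 0 0 0 0 0.1 5;0 0 0 0 0 0.1 5;0 0 0 0 0 0.1 5;0 0 0 0 0 0.1 5;0 0 0 0 0 0 5",
)

```text
time_s: 5.73
eef_pos: [532.7, -223.4, 310.8]
ee_rot: [0.0, 0.637, 0.771, -0.0]
force: [-6.2, -0.7, 4.0]
grip_width: 0.141
grip_force: 33.4
```

```bash
python3 -c "
from h import *
q=sense();print(q['eef_pos'],q['force'],q['wrist_torque'],2*np.arctan2(q['ee_rot'][2],q['ee_rot'][1]),q['joints'])"
```

```text
[ 532.693923   -223.36233876  310.77884736] [-6.24694195 -0.74098342  4.02497921] [0.21286207 0.71355441 0.10719726] 1.7595658097843947 [-5.99512788e-01  3.98830168e-01  1.21654261e+00 -6.00444702e-04
  1.52614487e+00 -7.88255491e-01]
```

Call:
drive_tool(
  commands="-0.007 0 0 0 0 0.1 5;0 0 0 0 0 0.1 5;0 0 0 0 0 0.1 5;0 0 0 0 0 0.1 5;0 0 0 0 0 0.1 5;0 0 0 0 0 0.1 5;0 0 0 0 0 0.1 5;0 0 0 0 0 0.1 5;0 0 0 0 0 0 5",
)

```text
time_s: 6.48
eef_pos: [532.2, -223.7, 310.3]
ee_rot: [0.0, 0.369, 0.93, -0.0]
force: [-2.2, -0.8, 1.4]
grip_width: 0.146
grip_force: 32.9
```

```bash
cat > st.py <<'E'
from h import *
q=sense();print(q['eef_pos'],q['force'],q['wrist_torque'],2*np.arctan2(q['ee_rot'][2],q['ee_rot'][1])-1.283)
E
python3 st.py
```

```text
[ 532.2405307  -223.69550191  310.29542612] [-2.16158088 -0.78508309  1.39400223] [-0.25101342  0.36902021  0.05788595] 1.103209939804096
```

Call:
drive_tool(
  commands="0 0 0 0 0 0.1 5;0 0 0 0 0 0.1 5;0 0 0 0 0 0.1 5;0 0 0 0 0 0.06 5;0 0 0 0 0 0 5;0 0 0 0 0 0 5",
)

```text
time_s: 6.98
eef_pos: [532.1, -223.9, 309.8]
ee_rot: [-0.0, 0.237, 0.971, -0.001]
force: [-3.0, -4.2, -0.8]
grip_width: 0.143
grip_force: 32.6
```

```bash
python3 st.py
```

```text
[ 532.10265806 -223.8928993   309.80191366] [-3.00833404 -4.24170535 -0.82330828] [-0.62722178  0.4446338  -0.01914367] 1.3794425673121564
```

Call:
drive_tool(
  commands="0 0.004 -0.02 0 0 0.01 5;0 0 -0.03 0 0 0 5;0 0 -0.03 0 0 0 5;0 0 -0.03 0 0 0 5;0 0 -0.03 0 0 0 5;0 0 -0.03 0 0 0 5;0 0 -0.03 0 0 0 5;0 0 -0.03 0 0 0 5",
)

```text
time_s: 7.65
eef_pos: [532.1, -223.8, 286.8]
ee_rot: [0.0, 0.234, 0.972, -0.001]
force: [-3.5, -6.9, 0.4]
grip_width: 0.145
grip_force: 32.7
```

Call:
drive_tool(
  commands="0 0 -0.02 0 0 0 5;0 0 -0.02 0 0 0 5;0 0 -0.02 0 0 0 5",
)

```text
time_s: 7.9
eef_pos: [532.1, -223.8, 280.8]
ee_rot: [-0.0, 0.234, 0.972, -0.001]
force: [-2.9, -5.8, -1.1]
grip_width: 0.147
grip_force: 32.7
```

```bash
python3 - <<'E'
from h import *
q=sense();print(q['eef_pos'],q['force'],q['wrist_torque'])
s=capture("scene")
cv2.imwrite("pics/d1.png",cv2.resize(s["pixels"][215:325,140:240],None,fx=5,fy=5,interpolation=2))
E
```

```text
[ 532.10188318 -223.8172906   280.84538675] [-2.90596683 -5.84604605 -1.14093208] [-0.884932    0.4972184  -0.01927454]
```

View pics/d1.png

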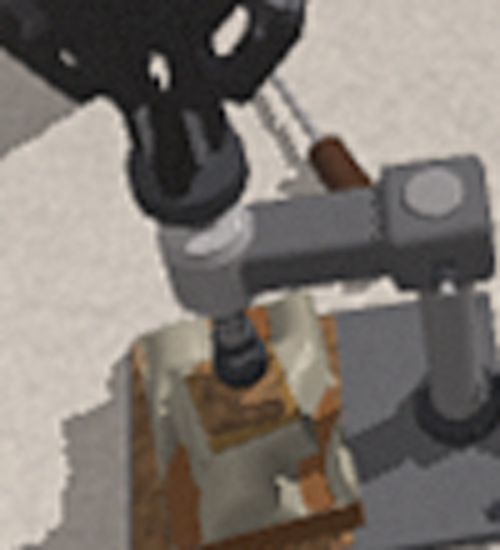

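The spindle has slid about 29 mm. The foot at crop (240,370) is just above the pad, which is around (243,400). I continue in small steps and watch the force.

Call:
drive_tool(
  commands="0 0.003 -0.02 0 0 0 5;0 0 -0.02 0 0 0 5",
)

```text
time_s: 8.12
eef_pos: [532.1, -223.7, 277.0]
ee_rot: [0.0, 0.234, 0.972, -0.001]
force: [-4.1, -7.1, -0.0]
grip_width: 0.145
grip_force: 32.7
```

Call:
drive_tool(
  commands="0 0 -0.01 0 0 0 5;0 0 -0.01 0 0 0 5",
)

```text
time_s: 8.28
eef_pos: [532.1, -223.7, 274.9]
ee_rot: [0.0, 0.234, 0.972, -0.001]
force: [-3.5, -7.1, -0.7]
grip_width: 0.149
grip_force: 32.7
```

Call:
drive_tool(
  commands="0 0 -0.01 0 0 0 5;0 0 -0.01 0 0 0 5",
)

```text
time_s: 8.45
eef_pos: [532.1, -223.7, 272.9]
ee_rot: [0.0, 0.234, 0.972, -0.001]
force: [-3.1, -7.5, 0.3]
grip_width: 0.147
grip_force: 32.7
```

Call:
drive_tool(
  commands="0 0 -0.01 0 0 0 5;0 0 -0.01 0 0 0 5",
)

```text
time_s: 8.62
eef_pos: [532.1, -223.7, 270.9]
ee_rot: [0.0, 0.234, 0.972, -0.001]
force: [-3.0, -7.3, 0.1]
grip_width: 0.145
grip_force: 32.7
```

Call:
drive_tool(
  commands="-0.003 -0.008 -0.01 0 0 0 5;0 0 -0.01 0 0 0 5",
)

```text
time_s: 8.78
eef_pos: [532.0, -223.9, 268.9]
ee_rot: [0.0, 0.233, 0.972, -0.0]
force: [-2.5, -4.4, -1.2]
grip_width: 0.144
grip_force: 32.7
```

Call:
drive_tool(
  commands="0 0 -0.01 0 0 0 5;0 0 -0.01 0 0 0 5",
)

```text
time_s: 8.95
eef_pos: [532.1, -223.9, 267.2]
ee_rot: [0.0, 0.232, 0.973, -0.001]
force: [-2.3, -5.8, 3.2]
grip_width: 0.143
grip_force: 33.1
```

Call:
drive_tool(
  commands="0 0 -0.01 0 0 0 5;0 0 -0.01 0 0 0 5",
)

```text
time_s: 9.12
eef_pos: [532.1, -223.9, 265.6]
ee_rot: [0.001, 0.232, 0.973, -0.001]
force: [-3.5, -5.2, 3.8]
grip_width: 0.148
grip_force: 33.3
```

Call:
drive_tool(
  commands="0 0 -0.01 0 0 0 5;0 0 -0.01 0 0 0 5;0 0 0 0 0 0 5",
)

```text
time_s: 9.37
eef_pos: [532.1, -223.9, 263.7]
ee_rot: [0.001, 0.232, 0.973, -0.001]
force: [-2.4, -4.4, 3.5]
grip_width: 0.146
grip_force: 33.3
```

Call:
drive_tool(
  commands="0 0 -0.01 0 0 0 5;0 0 -0.01 0 0 0 5;0 0 0 0 0 0 5",
)

```text
time_s: 9.62
eef_pos: [532.1, -223.9, 261.9]
ee_rot: [0.001, 0.232, 0.973, -0.001]
force: [-3.5, -4.0, 5.2]
grip_width: 0.142
grip_force: 33.5
```

```bash
python3 - <<'E'
from h import *
q=sense();print(q['eef_pos'],q['force'],q['wrist_torque'])
s=capture("scene");e=q['eef_pos']
cv2.imwrite("pics/d2.png",cv2.resize(s["pixels"][260:320,160:220],None,fx=9,fy=9,interpolation=2))
E
```

```text
[ 532.08941978 -223.90124968  261.93967949] [-3.54757941 -3.9913131   5.20621313] [-0.65579968  0.57495174  0.00094746]
```

View pics/d2.png

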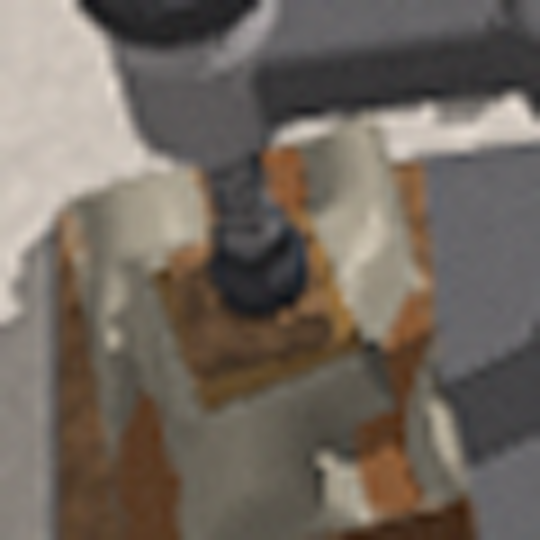

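The foot sits on the pad at crop (258,280), about 6 mm in by travel and 4–5 mm by force. I go 0.7 mm deeper, then turn back.

Call:
drive_tool(
  commands="-0.003 -0.004 -0.007 0 0 0 5;0 0 0 0 0 -0.1 5;0 0 0 0 0 -0.1 5;0 0 0 0 0 -0.1 5;0 0 0 0 0 -0.1 5;0 0 0 0 0 -0.1 5;0 0 0 0 0 -0.1 5;0 0 0 0 0 -0.1 5;0 0 0 0 0 -0.1 5;0 0 0 0 0 -0.1 5",
)

```text
time_s: 10.5
eef_pos: [532.3, -223.4, 261.4]
ee_rot: [0.001, 0.556, 0.831, 0.001]
force: [-0.9, -1.1, 6.0]
grip_width: 0.146
grip_force: 33.5
```

```bash
python3 st.py
```

```text
[ 532.29381008 -223.40663941  261.38542131] [-0.90691899 -1.09650864  5.9509312 ] [0.00908411 0.07451577 0.23995159] 0.6796896812207627
```

Call:
drive_tool(
  commands="0 0 0 0 0 -0.1 5;0 0 0 0 0 -0.1 5;0 0 0 0 0 -0.1 5;0 0 0 0 0 -0.1 5;0 0 0 0 0 -0.1 5;0 0 0 0 0 -0.1 5;0 0 0 0 0 -0.1 5;0 0 0 0 0 -0.1 5;0 0 0 0 0 -0.08 5;0 0 0 0 0 0 5;0 0 0 0 0 0 5",
)

```text
time_s: 11.42
eef_pos: [532.9, -223.5, 261.5]
ee_rot: [0.002, 0.803, 0.596, 0.002]
force: [4.5, 0.3, 6.3]
grip_width: 0.146
grip_force: 33.6
```

```bash
python3 st.py
```

```text
[ 532.85601782 -223.47719625  261.46106082] [4.5086367  0.30608143 6.34794381] [-0.01121182 -0.831515   -0.07832005] -0.005859943738102613
```

Call:
drive_tool(
  commands="0.004 0 0 0 0 -0.04 5;0 0 0 0 0 0 5;0 0 0 0 0 0 5;0 0 0 0 0 0 25;0 0 0 0 0 0 40;0 0 0 0 0 0 60;0 0 0 0 0 0 60;0 0 0 0 0 0 60;0 0 0.1 0 0 0 60;0 0 0.2 0 0 0 60;0 0 0.3 0 0 0 60;0 0 0.4 0 0 0 60;0 0 0 0 0 0 60",
)

```text
time_s: 12.5
eef_pos: [532.9, -224.3, 368.7]
ee_rot: [0.006, 0.812, 0.583, 0.002]
force: [-0.6, -0.8, 0.8]
grip_width: 0.6
grip_force: 0.0
```

```bash
python3 st.py; python3 - <<'E'
from h import *
s=capture("scene")
a=cv2.resize(s["pixels"][205:335,135:265],None,fx=4.6,fy=4.6,interpolation=2)
cv2.imwrite("pics/end.png",a[:598,:598])
E
```

```text
[ 532.90082038 -224.29622202  368.66597707] [-0.55792871 -0.76680568  0.75940472] [-0.00327755  0.02098086  0.01602958] -0.038074203093404924
```

View pics/end.png

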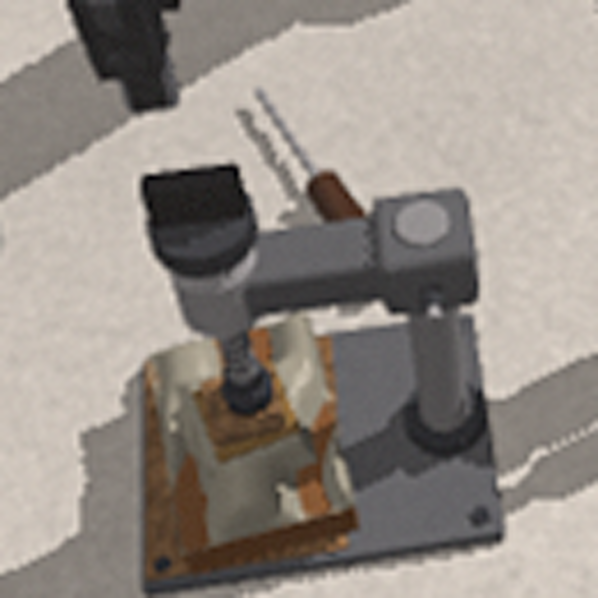

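The wing at crop (195,195) is in line with the arm, the foot at (247,390) bears on the pad, and the gripper is clear above.

```bash
python3 -c "
from rig import *
print(finish_job())"
```

```text
the job is handed in; nothing more can be done
None
```

I released the spindle, lowered it until the foot was pushed in by an estimated 5–7 mm of its 12 mm, locked the knob in line with the arm, moved the gripper clear and handed the job in. `finish_job()` returned no verdict, and the depth comes from travel and wrist force, not a direct reading.

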